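# Stow the jar in the case and hasp the lid

## Task

Take the small yellow-capped jar that stands by the timer and the tape roll (not the one at the back wall) and stand it upright inside the open blue case, then shut the lid fully, and only after that swing the steel hasp on the lid's front edge over and down until it lies flat against the front of the case with the staple through its slot. Leave the timer and the tape roll where they are.

Things in the scene. Friction and masses are not known exactly. Their poses are not given: they have to be found in the camera images.
- case: blue open-topped case with aluminium corners, fixed, outer size 132 (x) x 212 (y) x 115 mm (z), walls 6 mm, inner floor 10 mm above the worktop, clear inside 120 x 200 mm. Origin at the centre of its underside; +x points to the lid-hinge side (away from the robot), -x to the front with the staple, z up. The lid's hinge line runs along y at x = +66, z = 115 mm.
- lid (a joint): angle of the lid about its hinge line on the far rim: 0 = shut, grows as it opens upwards, 1.57 = upright, at most 1.9. The lid is a 136 x 216 x 14 mm slab (its underside goes through the hinge line); a stiff hinge holds it at any angle, so it must be pushed down all the way.
- lid_edge (a point): middle of the lid's front edge on its outer (upper) face, 134 mm from the hinge line.
- hasp (a joint): angle of the hasp on the lid's front edge, relative to the lid. With the lid shut: 0 = closed, hanging straight down along the front of the case; 1.57 = straight out to the front; 3.14 = straight up; 4.0 at most, folded back over the lid. Stiff hinge, stays at any angle. With the lid shut its barrel runs along y at x = -75.5, z = 122 mm in the case's frame.
- hasp_tip (a point): middle of the hasp's free end. The hasp is a steel strap 70 mm wide, 4 mm thick, 60 mm long, its end bent outwards (to the front when closed) as a finger lip: the lip's end stands out 17 mm from the barrel axis at 60 mm from it, farther than the staple, so a finger can push it home on the lip. The slot is 20 mm wide, from 20 to 40 mm off the barrel.
- staple (a point): outer end of the staple, a steel wire loop 16 mm wide that stands out 24 mm from the middle of the case's front, 92 mm above the worktop; when the hasp is closed it passes through the slot.
- jar: small upright jar with a yellow screw cap standing in a row with the timer and tape roll, about 45 mm in diameter and 100 mm high, loose. Origin at the centre of its underside, z up.
- timer: white kitchen timer with a red dial, 63 x 60 x 68 mm, loose bystander; origin at the centre of its underside.
- tape: roll of beige tape lying flat, 104 mm across, 25 mm high, loose bystander; origin at the centre of its underside.
There are look-alikes about, which are no part of the job. What is shaped like the jar but green or pink is not meant.

How it is judged (in metres and radians):
On the way, in this order (a step that is already met when the one before it is completed fails the run):
1. the jar stands upright inside the case, let go, with the lid still open (x of jar in the frame of case between -0.05 and 0.05 m and y of jar in the frame of case between -0.09 and 0.09 m and z of jar in the frame of case between 0 and 0.025 m and angle between jar's own z axis and vertical below 0.2 rad and value of joint lid above 1 rad and contact force between the fingers and jar below 0.2 N), for 0.2 s.
2. the lid is shut while the hasp has not yet been folded down over the front (value of joint lid below 0.06 rad and value of joint hasp above 1.2 rad), for 0.1 s.
At the end, for the whole second after the job is handed in: The jar stands upright (within 0.2 rad) and at rest on the floor of the case, its axis within 50 mm (x) and 90 mm (y) of the case's centre, the lid is shut (joint below 0.06 rad) and the hasp lies over the staple against the front (joint below 0.12 rad) (x of jar in the frame of case between -0.05 and 0.05 m and y of jar in the frame of case between -0.09 and 0.09 m and z of jar in the frame of case between 0 and 0.025 m and angle between jar's own z axis and vertical below 0.2 rad and value of joint lid below 0.06 rad and value of joint hasp below 0.12 rad and linear speed of jar below 0.02 m/s); the robot touches nothing.
It fails at once if the timer is shifted by more than 30 mm (distance of timer from where it was at the start of the episode above 0.03 m).
It fails at once if the tape roll is shifted by more than 30 mm (distance of tape from where it was at the start of the episode above 0.03 m).
It also fails if it takes over 72 s, if anything falls off the work surface, if the arm or the gripper's body presses on something with over 40 N, if the wrist force passes 120 N, or if a joint passes its speed limit or range.

## Robot

A 7-joint arm with a two-finger parallel gripper is mounted at the origin on a cart in front of the work surface, level with it; the furniture and walls round the work are solid. World frame = base frame: x ahead of the robot, y to its left, z up, the work surface at z = 0. Lengths are in mm, angles in rad, forces in N, time in s.
With the tool pointing down it reaches from about 350 to 900 mm from the base axis. Payload 7.2 kg.
Tool frame: the origin (TCP) lies between the finger pads; the fingertips stand manip.tcp_to_tips ahead of it and the grasp point (between the pads) lies 5 mm behind it (manip.tcp_to_tips is the distance from the TCP to the fingertips, in mm); z points along the fingers, y is the line along which they close (so a half turn about z gives the same grasp; the last joint's range is limited). The gripper opens to 88 mm and grips with 3 to 60 N. Pads are 20 mm wide; open, the fingers measure 115 mm over their backs; the gripper's body (75 mm by 178 mm) begins 61 mm behind the grasp point.
Start: joints at [1.241, 0.411, -0.013, 1.596, 0.006, 1.134, -0.082], TCP at [161.75, -603.71, 236.653] pointing down, gripper open.
Joint ranges: [-2.95, 2.95], [-0.29, 1.99], [-1.47, 1.44], [0.14, 2.54], [-1.03, 4.17], [0.13, 1.85], [-2.86, 2.86]. Speed limits (rad/s): [2.39, 2.39, 3.01, 3.01, 3.14, 3.14, 3.14].

## Interface

Orientations are given as [roll, pitch, yaw] about the fixed x, y, z axes, in that order (R = Rz(yaw) Ry(pitch) Rx(roll)).
In Python, from bench import manip, vision, job gives the robot as it stands. The module is installed in compiled form; this text tells all that it offers.
- The arm moves only by the tool carry_out, never from a script. Its arguments are lists of equal length, an entry for each row: "rotation": the turn, a rotation vector about the tool's x, y, z in rad, a list of three; "delta_pos": the shift along the tool's x, y, z in cm, a list of three; "claw": the finger opening in cm, from 0 to 8.78. A call has 1 to 10 rows; each row is the pose to reach, as a shift and turn from the pose commanded when the call began, along the tool's axes at that moment; what a row does not reach only later rows make up. A row lasts 1/8 s, in which the tool goes at most 62.5 mm and 10.7 degrees, less where a joint would pass 70% of its speed; a pose out of reach is approached as far as the arm can. A call with a gripper value outside its range is refused whole. The fingers move at their own pace and stop on an object; "grip_force" is the grip in N (left out, the last holds). Time passes only in rows, so rows that repeat a pose let the fingers close. It gives the time, the measured TCP pose, the force, the opening and the grip force at its end, in the units of the state.
- manip.get_state(): the state, without advancing time (a new reading comes with each control period).
- vision.snapshot(name): name is "scene" or "side" or "wrist"; returns (picture, depth): 384x512x3 uint8, blue, green, red; 384x512 float32, mm along the optical axis (not along the pixel's ray), 0 where there is no reading.
- vision.camera_params(name): a dict with "camera_matrix" (3x3 intrinsics, pixels), "rvec" (rotation vector, rad) and "tvec" (3), from world to camera coordinates, as OpenCV has them; the wrist camera has in their place "tool_from_camera" (4x4, takes a point from camera to tool coordinates, whose origin is the TCP and whose axes are the flange's). Camera axes: x right, y down, z forward; pixel columns grow to the right and rows downward; lengths in mm; the calibration is good to about 2 mm. A picture is of the moment at which its call begins: read the wrist's pose just before it. camera_params takes no time and is no camera call.
- job.job_done(): hands the job in; it is judged then, once.
The state is a dict: "time": time; "joint_positions": joint angles; "qvel": joint speeds; "effort": joint torques, N m; "tcp_pos": TCP position; "eef_rot": TCP orientation; "wrist_force": force on the tool from outside, world axes, zero at the start; "ft_torque": the same for the moment, N m; "finger_gap": opening from 0.0 (shut) to 1.0 (fully open); "gripper_force": force on a finger pad.
Only numpy, scipy, OpenCV 4.12 (cv2) and the standard library are available. Lean on these libraries where they do the work, as an engineer would, in place of code of your own. Each camera call takes 0.05 s, during which the arm holds its last target. There are 200 camera calls.

## Working session

There is one attempt and no reset: what is moved stays moved. The work goes in short steps, Python scripts to look and compute and a tool call to move; the robot and the scene stay as the last step left them, time stands still between calls to the robot, and variables do not carry over. Pictures are saved under pics/ and viewed, at most 10 in all, crops included, and the job is handed in when it is done.

Besides the shell and the picture viewer there is one more tool, called after "Request:" as name(argument=value, ...), one argument or row to a line, values as JSON. carry_out: Moves the arm, as the interface text tells. Its arguments: {"type":"object","properties":{"rotation":{"type":"array","items":{"type":"array","items":{"type":"number"}}},"delta_pos":{"type":"array","items":{"type":"array","items":{"type":"number"}}},"claw":{"type":"array","items":{"type":"number"}},"grip_force":{"type":"number"}},"required":["rotation","delta_pos","claw"]}

```bash
mkdir -p pics; cat > h.py <<'E'
import numpy as np, cv2
from bench import manip, vision, job
from scipy.spatial.transform import Rotation as R
def cam(n):
    p=vision.camera_params(n); K=np.array(p["camera_matrix"],float)
    if n=="wrist":
        s=manip.get_state(); T=np.eye(4); T[:3,:3]=R.from_euler('xyz',s["eef_rot"]).as_matrix(); T[:3,3]=s["tcp_pos"]
        return K,T@np.array(p["tool_from_camera"])
    T=np.eye(4); T[:3,:3]=cv2.Rodrigues(np.array(p["rvec"],float))[0]; T[:3,3]=np.ravel(p["tvec"])
    return K,np.linalg.inv(T)
def cloud(n):
    K,T=cam(n); im,d=vision.snapshot(n)
    v,u=np.mgrid[:384,:512]
    P=np.stack([(u-K[0,2])/K[0,0]*d,(v-K[1,2])/K[1,1]*d,d],-1)@T[:3,:3].T+T[:3,3]
    P[d==0]=np.nan
    return im,P
def goal(p,rpy):
    s=manip.get_state(); A=R.from_euler('xyz',s["eef_rot"]); B=R.from_euler('xyz',rpy)
    print("dpos cm",np.round(A.inv().apply(np.array(p)-s["tcp_pos"])/10,2),"rot",np.round((A.inv()*B).as_rotvec(),3))
E
python3 - <<'E'
from h import *
print(manip.get_state(), manip.tcp_to_tips)
for n in("scene","side"):
    im,P=cloud(n); cv2.imwrite(f"pics/{n}0.png",cv2.resize(im,(800,600))); np.savez(n+"0.npz",im=im,P=P)
    print(n,cam(n)[1].round(2))
E
```

```text
{'time': 0.0, 'joint_positions': array([ 1.24081379,  0.41188463, -0.01272785,  1.59703995,  0.0056049 ,
        1.13431316, -0.08217684]), 'qvel': array([-0.00032173,  0.00219681, -0.00076089,  0.0009383 ,  0.00198951,
        0.00077652, -0.00140549]), 'effort': array([ 3.25081091e-04, -5.87944114e+01,  6.42434880e-01, -2.91068298e+01,
       -5.37403068e-02,  1.82437501e-02,  1.35955138e-04]), 'tcp_pos': array([ 161.59277772, -603.24238217,  235.8201767 ]), 'eef_rot': array([-3.13998717e+00,  1.12427367e-04,  2.61846985e-01]), 'wrist_force': array([-0.36034853,  0.31175535, -0.25138257]), 'ft_torque': array([0.00923675, 0.04510269, 0.01388899]), 'gripper_force': 0.0, 'finger_gap': 1.0013650581064697} 14.0
scene [[-6.6000e-01 -5.6000e-01  5.1000e-01 -4.0740e+01]
 [-7.6000e-01  4.9000e-01 -4.3000e-01  4.5225e+02]
 [-1.0000e-02 -6.7000e-01 -7.5000e-01  9.4018e+02]
 [ 0.0000e+00  0.0000e+00  0.0000e+00  1.0000e+00]]
side [[ 8.4000e-01 -2.2000e-01  4.9000e-01 -5.5730e+01]
 [-5.4000e-01 -3.1000e-01  7.9000e-01 -9.5144e+02]
 [-2.0000e-02 -9.3000e-01 -3.8000e-01  5.1322e+02]
 [ 0.0000e+00  0.0000e+00  0.0000e+00  1.0000e+00]]
```

View pics/scene0.png

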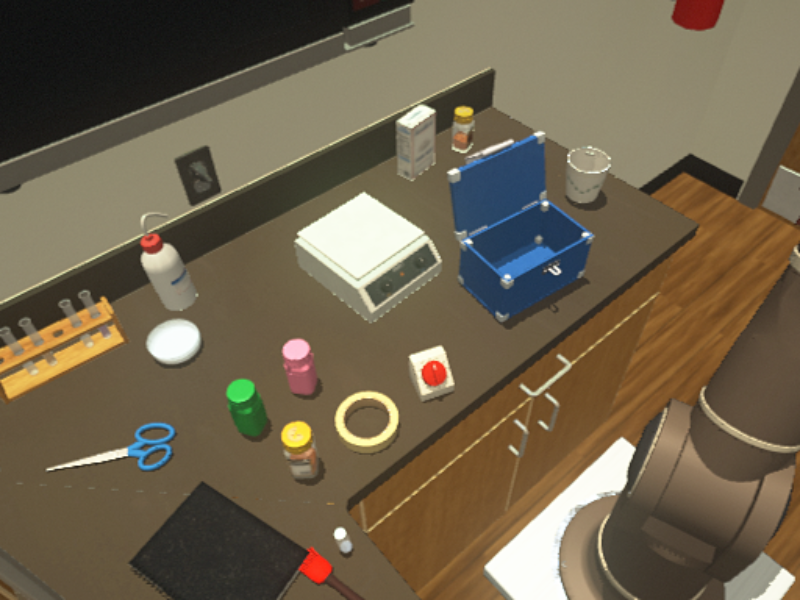

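View pics/side0.png

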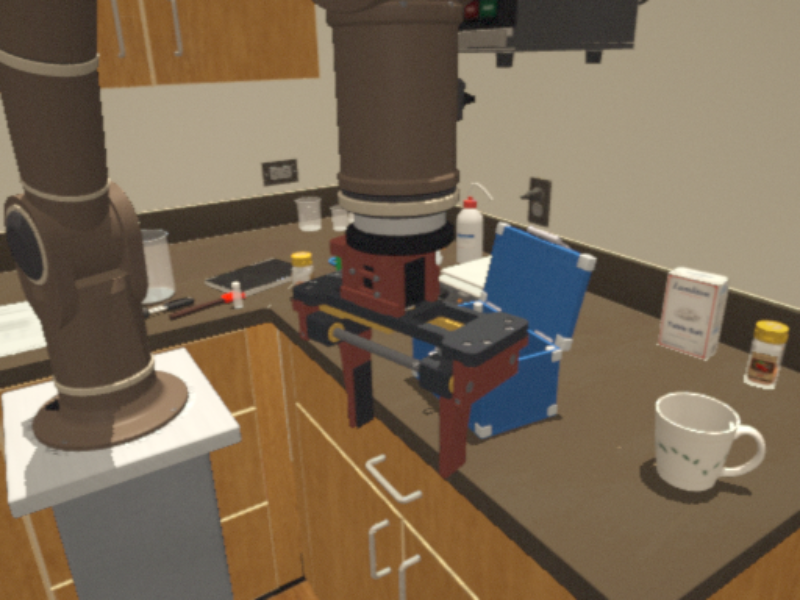

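Scene view (800x600): there are two yellow-capped jars. The one at (300,450) stands in a row with the tape roll (367,420) and the timer (432,373), so it is the one meant. The one at (463,130) stands at the back wall by the salt box. The green (246,408) and pink (299,367) jars are not meant. The blue case is around (525,255), with its lid upright and the hasp at the lid top (490,150). The side view shows the case behind the gripper and the back-wall jar at (767,350).

```bash
python3 - <<'E'
from h import *
z=np.load("scene0.npz"); im,P=z["im"],z["P"]
hsv=cv2.cvtColor(im,cv2.COLOR_BGR2HSV); S=1.5625
def comps(name,m,amin=30):
    n,l,st,c=cv2.connectedComponentsWithStats(m.astype(np.uint8))
    for i in range(1,n):
        if st[i,4]>amin:
            q=P[l==i]; q=q[~np.isnan(q).any(1)]
            print(name,(c[i]*S).round(),st[i,4],"med",np.median(q,0).round(1),"min",np.percentile(q,3,0).round(1),"max",np.percentile(q,97,0).round(1))
H,Sa,V=hsv[...,0],hsv[...,1],hsv[...,2]
comps("yellow",(H>20)&(H<30)&(Sa>180)&(V>120))
comps("tape",(H>18)&(H<32)&(Sa>60)&(Sa<150)&(V>170),150)
comps("red",((H<5)|(H>175))&(Sa>200)&(V>150))
comps("blue",(H>105)&(H<120)&(Sa>150)&(V>50),300)
# jar cap
def cap(m):
    q=P[m]; q=q[~np.isnan(q).any(1)]; return q
# case: rim points z in 108..118
b=(H>105)&(H<120)&(Sa>150)&(P[...,0]>300)
q=P[b]; 
from collections import Counter
q=q[~np.isnan(q).any(1)]
r=q[abs(q[:,2]-115)<3]; print(len(r)); rect=cv2.minAreaRect(r[:,:2].astype(np.float32)); print(rect)
top=q[q[:,2]>130]; c=top.mean(0); u,s,vt=np.linalg.svd(top-c,full_matrices=False); print("lid plane",c,vt[2],s)
print(top.min(0),top.max(0))
y=slice(int(60/S),int(330/S)); x=slice(int(400/S),int(620/S))
a=cv2.resize(im[y,x],None,fx=5,fy=5,interpolation=cv2.INTER_CUBIC)
cr=im[int(330/S):int(490/S),int(200/S):int(470/S)]; bb=cv2.resize(cr,(640,380),interpolation=cv2.INTER_CUBIC)
cv2.imwrite("pics/case.png",cv2.resize(a,(489,600))); cv2.imwrite("pics/jar.png",bb)
E
```

```text
yellow [463. 113.] 35 med [ 889.6 -514.3   97.9] min [ 877.1 -572.3   47.7] max [ 975.7 -502.   100.4]
yellow [297. 436.] 202 med [439.2 261.1  98.4] min [422.3 243.5  -0. ] max [514.1 282.6 101.8]
tape [315. 150.] 244 med [ 997.2 -167.8  101.3] min [ 992.5 -661.7   98.3] max [1001.7  213.2  104.7]
tape [740. 430.] 192 med [ -2.4   5.7 387.7] min [-39.6 -21.  371.7] max [ 49.5  11.2 391.3]
tape [366. 419.] 550 med [434.2 144.7  22.5] min [389.1  93.9  -2.3] max [493.7 189.   25.8]
red [433. 373.] 167 med [416.   15.2  50.4] min [401.8  -2.6  38.8] max [431.6  29.   61.3]
red [315. 566.] 274 med [300.2 342.2  12.1] min [281.1 327.6   2.1] max [322.7 358.3  15.6]
blue [529. 237.] 2374 med [ 538.9 -334.4   77.5] min [ 422.9 -400.4    6. ] max [ 577.  -196.6  183.8]
212
((497.6177978515625, -292.8436279296875), (211.225341796875, 136.5438995361328), 83.88314819335938)
lid plane [ 575.80867285 -331.79095011  178.60830378] [-0.95507529  0.10877324  0.2756802 ] [1188.96299858  873.89817036   78.34383717]
[ 553.30778919 -407.2671502   130.07763168] [ 643.71503144 -219.88674176  249.03037101]
```

View pics/case.png

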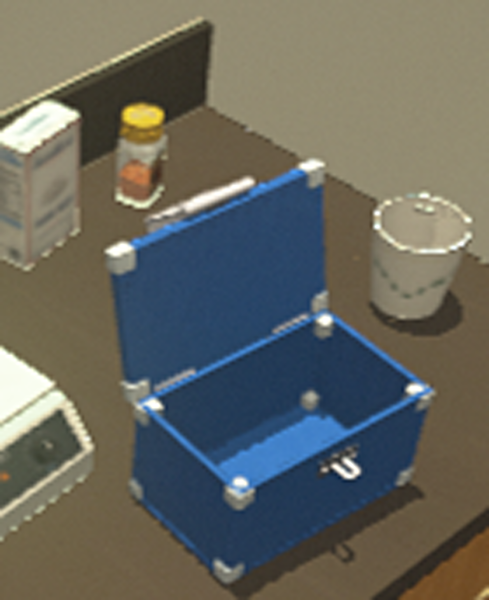

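View pics/jar.png

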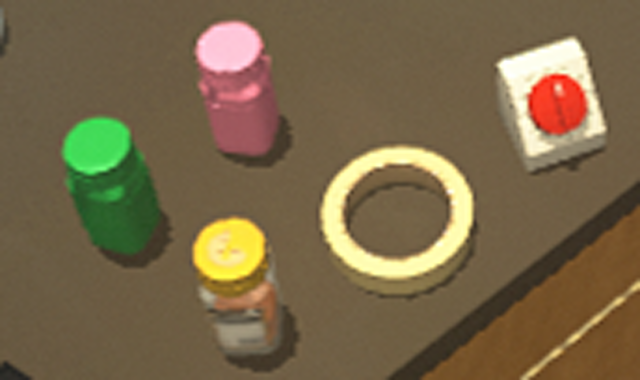

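The crops confirm it. In the jar crop the yellow-capped jar is at (232,285), beside the tape (397,215) and the timer (555,105). In the case crop the case is open, with the lid leaning back about 1.85 rad, the hasp folded behind its top edge (200,205) and the staple at (347,465).

```bash
python3 - <<'E'
from h import *
z=np.load("scene0.npz"); im,P=z["im"],z["P"]
hsv=cv2.cvtColor(im,cv2.COLOR_BGR2HSV); H,Sa=hsv[...,0],hsv[...,1]
near=(abs(P[...,0]-440)<40)&(abs(P[...,1]-261)<35)
q=P[near&(P[...,2]>96)]; print(len(q),cv2.minEnclosingCircle(q[:,:2].astype(np.float32)),q.mean(0),cv2.minAreaRect(q[:,:2].astype(np.float32)))
g=P[(H>50)&(H<75)&(Sa>150)&(P[...,2]>60)]; print("green",np.nanmedian(g,0))
goal([440,0,235],[np.pi,0,-.107]); goal([440,261,165],[np.pi,0,-.107])
E
```

```text
247 ((442.53717041015625, 261.87530517578125), 22.47404670715332) [442.44035068 262.58687352  99.07378895] ((442.2886657714844, 262.00482177734375), (41.429927825927734, 42.68451690673828), 56.910247802734375)
green [561.4041595  286.98997401  98.46112848]
dpos cm [ 42.51 -51.07   0.16] rot [-0.001  0.     0.369]
dpos cm [ 49.26 -76.27   7.19] rot [-0.001  0.     0.369]
```

Request:
carry_out(
  rotation=[
    [0,0,0.1],
    [0,0,0.2],
    [0,0,0.3],
    [0,0,0.369],
    [0,0,0.369],
    [0,0,0.369],
    [0,0,0.369],
    [0,0,0.369],
    [0,0,0.369],
    [0,0,0.369],
  ],
  delta_pos=[
    [5,-6,0],
    [10,-12,0],
    [15,-18,0],
    [20,-24,0],
    [25,-30,0],
    [30,-36,0],
    [35,-42,0],
    [40,-48,0],
    [42.5,-51,0],
    [44,-56,0],
  ],
  claw=[8,8,8,8,8,8,8,8,8,8],
  grip_force=20,
)

```text
time: 1.35
tcp_pos: [416.6, -31.5, 236.7]
eef_rot: [3.142, -0.001, -0.108]
wrist_force: [0.1, -1.0, 0.7]
finger_gap: 0.914
gripper_force: 0.0
```

```bash
python3 - <<'E'
from h import *
goal([442.3,262,150],[np.pi,0,-.107]); goal([442.3,262,68],[np.pi,0,-.107])
E
```

```text
dpos cm [ -0.6  -29.45   8.67] rot [ 0.    -0.001 -0.001]
dpos cm [ -0.61 -29.46  16.87] rot [ 0.    -0.001 -0.001]
```

Request:
carry_out(
  rotation=[
    [0,0,0],
    [0,0,0],
    [0,0,0],
  ],
  delta_pos=[
    [0,0,0],
    [0,0,0],
    [0,0,0],
  ],
  claw=[8,8,8],
)

```text
time: 1.72
tcp_pos: [415.6, -34.8, 236.5]
eef_rot: [3.141, 0.001, -0.11]
wrist_force: [0.6, -0.1, 0.9]
finger_gap: 0.912
gripper_force: 0.0
```

```bash
python3 - <<'E'
from h import *
goal([442.3,262,150],[np.pi,0,-.107]); goal([442.3,262,68],[np.pi,0,-.107])
E
```

```text
dpos cm [ -0.59 -29.8    8.63] rot [ 0.     0.001 -0.003]
dpos cm [ -0.58 -29.81  16.83] rot [ 0.     0.001 -0.003]
```

Request:
carry_out(
  rotation=[
    [0,0,0],
    [0,0,0],
    [0,0,0],
    [0,0,0],
    [0,0,0],
    [0,0,0],
    [0,0,0],
    [0,0,0],
  ],
  delta_pos=[
    [0,-6,0],
    [0,-12,1],
    [-0.3,-18,2],
    [-0.5,-24,4],
    [-0.6,-29,6],
    [-0.6,-29.8,8.6],
    [-0.6,-29.8,8.6],
    [-0.6,-29.8,8.6],
  ],
  claw=[8,8,8,8,8,8,8,8],
)

```text
time: 2.72
tcp_pos: [442.6, 262.2, 151.2]
eef_rot: [3.141, -0.0, -0.109]
wrist_force: [0.4, -0.2, 1.2]
finger_gap: 0.911
gripper_force: 0.0
```

```bash
python3 - <<'E'
from h import *
im,P=cloud("scene"); m=(abs(P[...,0]-442)<60)&(abs(P[...,1]-262)<60)
goal([442.3,262,68],[np.pi,0,-.107])
im,P=cloud("wrist")
hsv=cv2.cvtColor(im,cv2.COLOR_BGR2HSV); m=(hsv[...,0]>18)&(hsv[...,0]<32)&(hsv[...,1]>150)&(P[...,2]>92)&(P[...,2]<106)
q=P[m]; print(len(q)); print(q.mean(0) if len(q) else 0, cv2.minEnclosingCircle(q[:,:2].astype(np.float32)) if len(q) else 0)
cv2.imwrite("pics/w1.png",im)
E
```

```text
dpos cm [-0.06  0.04  8.36] rot [ 0.    -0.001 -0.003]
1519
[443.34785111 259.84285445 100.52492925] ((444.5321960449219, 261.0239562988281), 21.85182762145996)
```

Wrist view agrees within 2 mm. Descend and grip.

Request:
carry_out(
  rotation=[
    [0,0,0],
    [0,0,0],
    [0,0,0],
    [0,0,0],
    [0,0,0],
    [0,0,0],
    [0,0,0],
    [0,0,0],
    [0,0,0],
    [0,0,0],
  ],
  delta_pos=[
    [0.1,0.1,3],
    [0.1,0.1,6],
    [0.1,0.1,8.3],
    [0.1,0.1,8.3],
    [0.1,0.1,8.3],
    [0.1,0.1,8.3],
    [0.1,0.1,8.3],
    [0.1,0.1,8.3],
    [0.1,0.1,8.3],
    [0.1,0.1,8.3],
  ],
  claw=[8,8,8,8,6,3.5,3.5,3.5,3.5,3.5],
  grip_force=20,
)

```text
time: 4.08
tcp_pos: [443.3, 262.6, 68.2]
eef_rot: [-3.141, -0.001, -0.107]
wrist_force: [-0.4, -1.3, 7.0]
finger_gap: 0.568
gripper_force: 20.0
```

Request:
carry_out(
  rotation=[
    [0,0,0],
    [0,0,0],
    [0,0,0],
    [0,0,0],
    [0,0,0],
  ],
  delta_pos=[
    [0,0,-2],
    [0,0,-6],
    [0,0,-10],
    [0,0,-15],
    [0,0,-15],
  ],
  claw=[3.5,3.5,3.5,3.5,3.5],
)

```text
time: 4.7
tcp_pos: [444.2, 263.8, 221.0]
eef_rot: [-3.138, -0.005, -0.107]
wrist_force: [0.3, 0.2, -1.5]
finger_gap: 0.571
gripper_force: 20.0
```

```bash
python3 - <<'E'
from h import *
goal([489.6,-291.9,218],[np.pi,0,-.107])
E
```

```text
dpos cm [10.46 54.77  0.17] rot [-0.003 -0.005 -0.   ]
```

Request:
carry_out(
  rotation=[
    [0,0,0],
    [0,0,0],
    [0,0,0],
    [0,0,0],
    [0,0,0],
    [0,0,0],
    [0,0,0],
    [0,0,0],
    [0,0,0],
    [0,0,0],
  ],
  delta_pos=[
    [1,5,0],
    [2,10,0],
    [3,16,0],
    [4.5,22,0],
    [5.5,28,0],
    [6.5,34,0],
    [7.5,40,0],
    [9,46,0],
    [10,51,0],
    [10.5,54.8,0],
  ],
  claw=[3.5,3.5,3.5,3.5,3.5,3.5,3.5,3.5,3.5,3.5],
)

```text
time: 5.95
tcp_pos: [487.6, -295.9, 215.9]
eef_rot: [-3.141, 0.002, -0.109]
wrist_force: [-0.7, 1.7, -1.4]
finger_gap: 0.572
gripper_force: 20.0
```

Request:
carry_out(
  rotation=[
    [0,0,0],
    [0,0,0],
    [0,0,0],
  ],
  delta_pos=[
    [0,0,0],
    [0,0,0],
    [0,0,0],
  ],
  claw=[3.5,3.5,3.5],
)

```text
time: 6.32
tcp_pos: [488.7, -292.0, 217.3]
eef_rot: [-3.141, 0.001, -0.105]
wrist_force: [0.1, 0.7, -0.6]
finger_gap: 0.57
gripper_force: 20.0
```

```bash
python3 - <<'E'
from h import *
s=manip.get_state();print(s["finger_gap"],s["joint_positions"].round(2))
goal([489.6,-291.9,82],[np.pi,0,-.107])
for n in ("scene","side"):
    im,P=cloud(n); cv2.imwrite(f"pics/{n}1.png",im); np.savez(n+"1.npz",im=im,P=P)
a=cv2.imread("pics/scene1.png")[20:230,230:440]; b=cv2.imread("pics/side1.png")[100:310,200:410]
cv2.imwrite("pics/both1.png",cv2.resize(np.hstack([a,b]),(800,400)))
E
```

```text
0.5699360975894867 [ 0.75  0.36 -0.38  1.74  0.15  1.07 -1.36]
dpos cm [ 9.000e-02 -1.000e-02  1.353e+01] rot [-0.001  0.001  0.002]
```

View pics/both1.png

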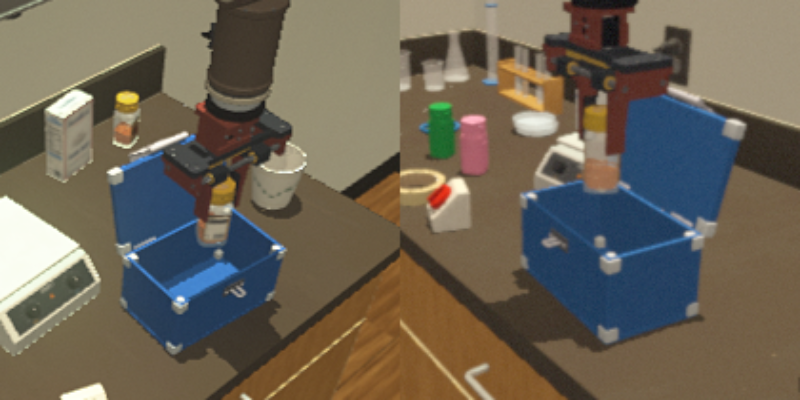

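Both views show the jar held over the open case: at (213,215) left and (600,150) right. Lowering it.

Request:
carry_out(
  rotation=[
    [0,0,0],
    [0,0,0],
    [0,0,0],
    [0,0,0],
    [0,0,0],
    [0,0,0],
    [0,0,0],
  ],
  delta_pos=[
    [0.1,0,4],
    [0.1,0,8],
    [0.1,0,11],
    [0.1,0,12.5],
    [0.1,0,13.4],
    [0.1,0,13.7],
    [0.1,0,13.7],
  ],
  claw=[3.5,3.5,3.5,3.5,3.5,3.5,3.5],
)

```text
time: 7.3
tcp_pos: [490.0, -293.9, 81.3]
eef_rot: [3.141, -0.001, -0.107]
wrist_force: [0.9, -0.4, -1.9]
finger_gap: 0.57
gripper_force: 20.0
```

Request:
carry_out(
  rotation=[
    [0,0,0],
    [0,0,0],
    [0,0,0],
    [0,0,0],
    [0,0,0],
    [0,0,0],
    [0,0,0],
    [0,0,0],
  ],
  delta_pos=[
    [0,0,0.2],
    [0,0,0.2],
    [0,0,0.2],
    [0,0,0.2],
    [0,0,0.2],
    [0,0,0.2],
    [0,0,0.2],
    [0,0,0.2],
  ],
  claw=[3.5,3.5,5.5,6.5,7,7,7,7],
)

```text
time: 8.3
tcp_pos: [489.6, -293.7, 78.7]
eef_rot: [3.142, -0.0, -0.107]
wrist_force: [0.7, 0.6, -0.0]
finger_gap: 0.797
gripper_force: 0.0
```

Request:
carry_out(
  rotation=[
    [0,0,0],
    [0,0,0],
    [0,0,0],
    [0,0,0],
    [0,0,0],
    [0,0,0],
  ],
  delta_pos=[
    [0,0,-3],
    [0,0,-8],
    [0,0,-14],
    [0,0,-20],
    [0,0,-24],
    [0,0,-24],
  ],
  claw=[7,7,7,7,3,0],
)

```text
time: 9.05
tcp_pos: [490.9, -294.2, 322.3]
eef_rot: [3.139, -0.006, -0.107]
wrist_force: [-0.0, 0.5, -0.9]
finger_gap: 0.609
gripper_force: 0.0
```

```bash
python3 - <<'E'
from h import *
im,P=cloud("scene"); hsv=cv2.cvtColor(im,cv2.COLOR_BGR2HSV)
H=hsv[...,0]; m=(H>18)&(H<32)&(hsv[...,1]>130)&(abs(P[...,0]-490)<60)&(abs(P[...,1]+292)<90)&(P[...,2]>95)&(P[...,2]<125)
q=P[m]; print(len(q),q.mean(0),np.percentile(q[:,2],95))
b=(H>105)&(H<120)&(hsv[...,1]>150)
np.savez("scene2.npz",im=im,P=P)
top=P[b&(P[...,2]>135)]; c=top.mean(0); n=np.linalg.svd(top-c,full_matrices=False)[2][2]; print(c,n, np.nanmax(top,0))
# hasp: bright non-blue points high behind lid
C=np.array([497.6,-292.8,0]); Rc=R.from_euler('z',-.107); L=((P-C).reshape(-1,3)@Rc.as_matrix()).reshape(P.shape)
w=(hsv[...,1]<70)&(L[...,2]>200)&(L[...,2]<330)&(abs(L[...,1])<60)&(L[...,0]>60)&(L[...,0]<200)
q=L[w]; print(len(q)); print(np.percentile(q,[2,25,50,75,98],axis=0).round(0) if len(q) else "")
lb=L[b&(L[...,2]>135)]; print("lid caseframe",lb.min(0),lb.max(0))
A=np.polyfit(lb[:,2],lb[:,0],1); print("x at z=115",np.polyval(A,115),"slope",A[0])
a=im[20:230,230:440]; cv2.imwrite("pics/s2.png",cv2.resize(a,(600,600)))
im,P=cloud("wrist"); cv2.imwrite("pics/w2.png",im)
C2=lambda x,y,z:Rc.apply([x,y,z])+C
print(C2(150,72,285),C2(150,72,240)); goal(C2(60,72,320),[np.pi,0,-.107]);goal(C2(150,72,320),[np.pi,0,-.107]);goal(C2(150,72,238),[np.pi,0,-.107])
E
```

```text
146 [ 485.79269056 -288.76617595  106.40145544] 111.27609564962694
[ 577.96175364 -340.34988708  190.09432692] [-0.95434201  0.11799748  0.27442288] [ 644.25658841 -218.56085377  248.37558529]
130
[[100. -35. 206.]
 [103.  -9. 224.]
 [106.  10. 248.]
 [140.  27. 252.]
 [151.  33. 255.]]
lid caseframe [  66.70065845 -104.71008832  135.16205139] [145.70932623  85.24529657 248.37558529]
x at z=115 63.1729252600648 slope 0.2903997171094876
[ 654.43145183 -237.23116236  285.        ] [ 654.43145183 -237.23116236  240.        ]
dpos cm [ 6.81 -7.37 -0.18] rot [ 0.  0. -0.]
dpos cm [15.81 -7.38 -0.18] rot [ 0.  0. -0.]
dpos cm [15.81 -7.38  8.02] rot [ 0.  0. -0.]
```

View pics/s2.png

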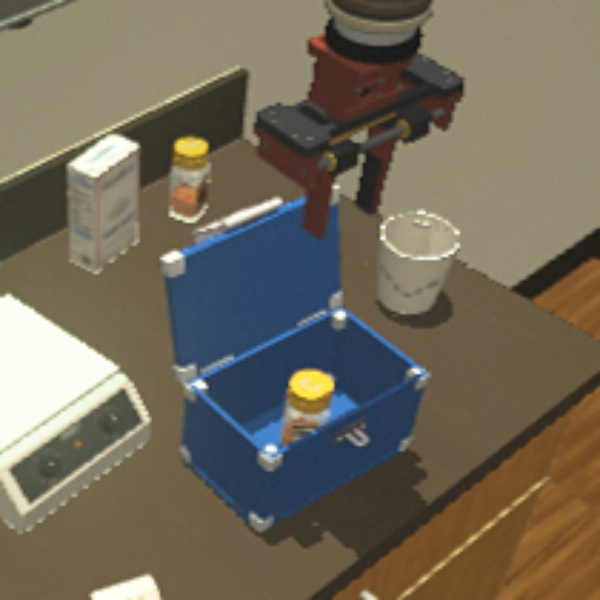

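The jar stands in the case at (310,400). The lid is still open, and the hasp sticks out backwards from the lid top at (240,220). Next I turn the tool a quarter turn and go behind the lid at case y=+72, beside the hasp.

Request:
carry_out(
  rotation=[
    [0,0,-0.18],
    [0,0,-0.36],
    [0,0,-0.54],
    [0,0,-0.72],
    [0,0,-0.9],
    [0,0,-1.08],
    [0,0,-1.26],
    [0,0,-1.44],
    [0,0,-1.571],
    [0,0,-1.571],
  ],
  delta_pos=[
    [2,-1,-0.2],
    [4,-2,-0.2],
    [6,-3,-0.2],
    [8,-4,-0.2],
    [10,-5,-0.2],
    [12,-6,-0.2],
    [14,-7,-0.2],
    [15.8,-7.4,-0.2],
    [15.8,-7.4,-0.2],
    [15.8,-7.4,-0.2],
  ],
  claw=[0,0,0,0,0,0,0,0,0,0],
)

```text
time: 10.4
tcp_pos: [654.1, -236.8, 318.1]
eef_rot: [-3.138, -0.001, 1.464]
wrist_force: [0.1, 0.1, 0.4]
finger_gap: 0.007
gripper_force: 0.0
```

```bash
cat >> h.py <<'E'
C=np.array([497.6,-292.8,0]); Rc=R.from_euler('z',-.107)
C2=lambda x,y,z:Rc.apply([x,y,z])+C
E
python3 - <<'E'
from h import *
s=manip.get_state(); print(s["joint_positions"].round(2),s["finger_gap"], s["tcp_pos"],s["eef_rot"])
for p in [(150,238),(124,238),(93,241),(51,238),(19,225),(-5,203)]: goal(C2(p[0],72,p[1]),[np.pi,0,1.464])
E
```

```text
[ 0.68  0.58 -0.68  1.25  0.35  1.44 -0.08] 0.007458220927739923 [ 654.13186013 -236.75437484  318.07427424] [-3.13817682e+00 -1.29041756e-03  1.46357513e+00]
dpos cm [-0.05  0.06  8.01] rot [-0.003 -0.001 -0.   ]
dpos cm [-0.06 -2.54  8.02] rot [-0.003 -0.001 -0.   ]
dpos cm [-0.06 -5.64  7.73] rot [-0.003 -0.001 -0.   ]
dpos cm [-0.06 -9.84  8.04] rot [-0.003 -0.001 -0.   ]
dpos cm [ -0.06 -13.03   9.35] rot [-0.003 -0.001 -0.   ]
dpos cm [ -0.06 -15.43  11.56] rot [-0.003 -0.001 -0.   ]
```

Request:
carry_out(
  rotation=[
    [0,0,0],
    [0,0,0],
    [0,0,0],
    [0,0,0],
    [0,0,0],
    [0,0,0],
    [0,0,0],
    [0,0,0],
    [0,0,0],
    [0,0,0],
  ],
  delta_pos=[
    [0,0,4],
    [0,0,8],
    [0,-1.3,8],
    [0,-2.5,8],
    [0,-4,7.8],
    [0,-5.6,7.7],
    [0,-7,7.7],
    [0,-8.4,7.8],
    [0,-9.8,8],
    [0,-9.8,8],
  ],
  claw=[0,0,0,0,0,0,0,0,0,0],
)

```text
time: 11.65
tcp_pos: [555.4, -226.8, 240.2]
eef_rot: [-3.139, 0.001, 1.463]
wrist_force: [0.1, -1.2, 0.5]
finger_gap: 0.005
gripper_force: 0.0
```

```bash
python3 - <<'E'
from h import *
im,P=cloud("side"); L=((P-C).reshape(-1,3)@Rc.as_matrix()).reshape(P.shape)
hsv=cv2.cvtColor(im,cv2.COLOR_BGR2HSV);H=hsv[...,0];b=(H>105)&(H<120)&(hsv[...,1]>150)&(abs(L[...,1])<110)&(L[...,2]>125)
q=L[b]; print(len(q),np.percentile(q,[2,50,98],axis=0).round()); A=np.polyfit(q[:,0],q[:,2],1); print(A)
cv2.imwrite("pics/side3.png",im)
for p in [(51,238),(19,225),(-5,203),(-24,175),(-32,140)]: goal(C2(p[0],72,p[1]),[np.pi,0,1.464])
E
```

```text
1151 [[  21. -109.  129.]
 [  40.  -27.  187.]
 [  60.   83.  239.]]
[ -2.74996737 295.54025103]
dpos cm [ 0.01 -0.    0.22] rot [-0.002  0.    -0.001]
dpos cm [ 0.01 -3.2   1.52] rot [-0.002  0.    -0.001]
dpos cm [ 0.01 -5.6   3.73] rot [-0.002  0.    -0.001]
dpos cm [ 0.01 -7.49  6.53] rot [-0.002  0.    -0.001]
dpos cm [ 1.000e-02 -8.290e+00  1.003e+01] rot [-0.002  0.    -0.001]
```

The lid follows and is now at about 1.22 rad. Continuing the arc down to shut.

Request:
carry_out(
  rotation=[
    [0,0,0],
    [0,0,0],
    [0,0,0],
    [0,0,0],
    [0,0,0],
    [0,0,0],
    [0,0,0],
    [0,0,0],
    [0,0,0],
    [0,0,0],
  ],
  delta_pos=[
    [0,-1.6,0.8],
    [0,-3.2,1.5],
    [0,-4.4,2.6],
    [0,-5.6,3.8],
    [0,-6.6,5.2],
    [0,-7.5,6.6],
    [0,-8,8],
    [0,-8.2,9],
    [0,-8.3,9.7],
    [0,-8.3,9.7],
  ],
  claw=[0,0,0,0,0,0,0,0,0,0],
)

```text
time: 12.95
tcp_pos: [474.9, -217.6, 143.6]
eef_rot: [3.141, 0.0, 1.464]
wrist_force: [0.0, 0.7, 0.0]
finger_gap: 0.002
gripper_force: 0.0
```

Request:
carry_out(
  rotation=[
    [0,0,0],
    [0,0,0],
    [0,0,0],
    [0,0,0],
  ],
  delta_pos=[
    [0,0,0.2],
    [0,0,0.4],
    [0,0,0.5],
    [0,0,0.5],
  ],
  claw=[0,0,0,0],
)

```text
time: 13.45
tcp_pos: [475.2, -217.7, 142.8]
eef_rot: [3.141, 0.003, 1.464]
wrist_force: [-17.0, 5.0, 45.3]
finger_gap: 0.009
gripper_force: 22.9
```

```bash
python3 - <<'E'
from h import *
im,P=cloud("scene"); L=((P-C).reshape(-1,3)@Rc.as_matrix()).reshape(P.shape)
hsv=cv2.cvtColor(im,cv2.COLOR_BGR2HSV);H=hsv[...,0];b=(H>105)&(H<120)&(hsv[...,1]>150)&(abs(L[...,1])<110)&(L[...,2]>122)&(L[...,2]<170)
q=L[b]; print(len(q),np.percentile(q,[2,50,98],axis=0).round(1)); print(np.linalg.lstsq(np.c_[q[:,:2],np.ones(len(q))],q[:,2],rcond=None)[0])
w=(L[...,2]>135)&(L[...,2]<200)&(L[...,0]>-150)&(L[...,0]<-30)&(abs(L[...,1])<33)
q=L[w]; print(len(q)); print(np.percentile(q,[2,25,50,75,98],axis=0).round())
cv2.imwrite("pics/s3.png",cv2.resize(np.hstack([im[60:230,230:400],vision.snapshot("side")[0][150:320,220:390]]),(800,400)))
E
```

```text
796 [[ -68.  -103.5  123.3]
 [ -12.9   44.9  127. ]
 [  59.   104.8  130.9]]
[ 3.40081907e-03 -1.16434101e-04  1.27099999e+02]
73
[[-74. -32. 135.]
 [-72. -27. 138.]
 [-70. -15. 140.]
 [-68.  14. 143.]
 [-52.  29. 174.]]
```

View pics/s3.png

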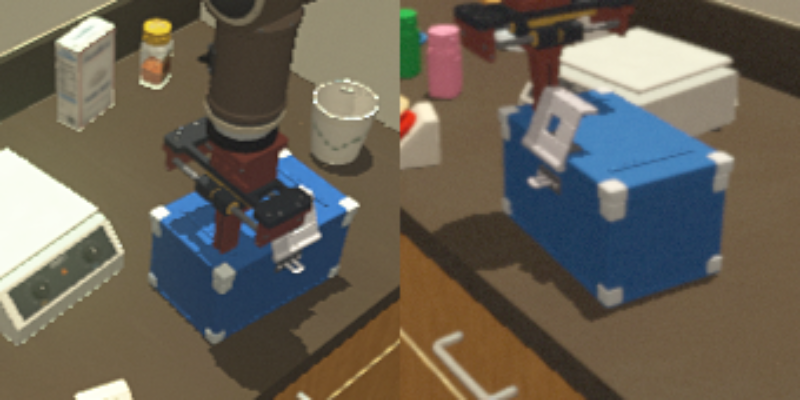

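The lid is flat (slope 0.003) with a push of about 45 N. The hasp stands up leaning slightly back (left image (297,235), right image (558,128)), at about 3.6 rad. Next I place the closed fingers behind it at case y=+23, off the slot and staple.

Request:
carry_out(
  rotation=[
    [0,0,0],
    [0,0,0],
    [0,0,0],
    [0,0,0],
    [0,0,0],
    [0,0,0],
    [0,0,0],
  ],
  delta_pos=[
    [0,1,-1],
    [0,3,-2.5],
    [0,4,-2.5],
    [-2.5,4,-2.5],
    [-4.9,4,-2.5],
    [-4.9,4,-2],
    [-4.9,4,-2],
  ],
  claw=[0,0,0,0,0,0,0],
)

```text
time: 14.42
tcp_pos: [508.8, -269.4, 157.5]
eef_rot: [-3.14, -0.001, 1.464]
wrist_force: [-0.4, 1.1, 0.1]
finger_gap: 0.004
gripper_force: 0.0
```

```bash
python3 - <<'E'
from h import *
s=manip.get_state(); print(Rc.inv().apply(s["tcp_pos"]-C),s["joint_positions"].round(2))
for p in [(-31,160),(-45,164),(-85,174),(-101,157),(-104,138),(-108,109),(-108,89)]: goal(C2(p[0],23,p[1]),[np.pi,0,1.464])
E
```

```text
[  8.66771101  24.42750823 157.54145014] [ 0.91  0.5  -0.68  1.77  0.37  1.   -0.02]
dpos cm [-0.14 -3.97 -0.24] rot [-0.001 -0.001  0.   ]
dpos cm [-0.14 -5.37 -0.64] rot [-0.001 -0.001  0.   ]
dpos cm [-0.13 -9.37 -1.63] rot [-0.001 -0.001  0.   ]
dpos cm [ -0.14 -10.97   0.07] rot [-0.001 -0.001  0.   ]
dpos cm [ -0.14 -11.26   1.97] rot [-0.001 -0.001  0.   ]
dpos cm [ -0.14 -11.66   4.87] rot [-0.001 -0.001  0.   ]
dpos cm [ -0.14 -11.66   6.87] rot [-0.001 -0.001  0.   ]
```

Request:
carry_out(
  rotation=[
    [0,0,0],
    [0,0,0],
    [0,0,0],
    [0,0,0],
    [0,0,0],
    [0,0,0],
    [0,0,0],
    [0,0,0],
    [0,0,0],
    [0,0,0],
  ],
  delta_pos=[
    [0,-1.5,0],
    [0,-3,-0.1],
    [0,-4,-0.3],
    [0,-5.4,-0.6],
    [0,-7,-1.1],
    [0,-8.2,-1.4],
    [0,-9.4,-1.6],
    [0,-10.2,-0.8],
    [0,-11,0.1],
    [0,-11,0.1],
  ],
  claw=[0,0,0,0,0,0,0,0,0,0],
)

```text
time: 15.68
tcp_pos: [398.6, -258.7, 156.5]
eef_rot: [-3.14, -0.001, 1.464]
wrist_force: [-0.2, 0.2, -0.0]
finger_gap: 0.006
gripper_force: 0.0
```

Request:
carry_out(
  rotation=[
    [0,0,0],
    [0,0,0],
    [0,0,0],
    [0,0,0],
    [0,0,0],
    [0,0,0],
    [0,0,0],
  ],
  delta_pos=[
    [0,-0.1,1],
    [0,-0.3,2],
    [0,-0.5,3],
    [0,-0.7,4],
    [0,-0.7,4.8],
    [0,-0.7,5.5],
    [0,-0.7,5.5],
  ],
  claw=[0,0,0,0,0,0,0],
)

```text
time: 16.55
tcp_pos: [392.6, -258.0, 102.1]
eef_rot: [-3.141, -0.001, 1.464]
wrist_force: [-0.3, 0.4, 0.5]
finger_gap: 0.003
gripper_force: 0.0
```

```bash
python3 - <<'E'
from h import *
s=manip.get_state(); print(Rc.inv().apply(s["tcp_pos"]-C),s["joint_positions"].round(2))
im=vision.snapshot("scene")[0]
cv2.imwrite("pics/s4.png",cv2.resize(np.hstack([im[60:230,230:400],vision.snapshot("side")[0][150:320,190:360]]),(800,400)))
E
```

```text
[-108.125142     23.40697613  102.09231229] [ 1.04  0.41 -0.68  2.07  0.37  0.78  0.02]
```

View pics/s4.png

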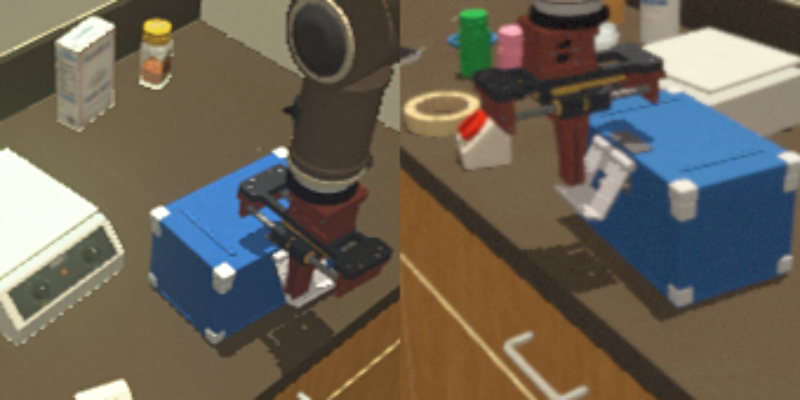

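The hasp is folded over to about 0.6 rad (left image (305,280), right image (600,180)). I back off to the front, tilt the fingers towards the case and push on the lip.

Request:
carry_out(
  rotation=[
    [0,0,0],
    [0,0,0],
    [0,0,0],
    [-0.15,0,0],
    [-0.3,0,0],
    [-0.4,0,0],
    [-0.4,0,0],
    [-0.4,0,0],
  ],
  delta_pos=[
    [0,0,-2],
    [0,-3,-2],
    [0,-5.7,-2],
    [0,-5.7,-2],
    [0,-5.7,-1],
    [0,-5.7,0.2],
    [0,-5.7,0.2],
    [0,-5.7,0.2],
  ],
  claw=[0,0,0,0,0,0,0,0],
)

```text
time: 17.65
tcp_pos: [337.0, -252.8, 101.4]
eef_rot: [2.742, 0.0, 1.464]
wrist_force: [0.8, 0.0, 0.1]
finger_gap: 0.003
gripper_force: 0.0
```

```bash
python3 - <<'E'
from h import *
s=manip.get_state(); print(Rc.inv().apply(s["tcp_pos"]-C),s["joint_positions"].round(2))
e=s["eef_rot"]
for p in [(-144,93),(-127,81),(-110,74),(-102,74)]: goal(C2(p[0],23,p[1]),e)
E
```

```text
[-163.90663069   22.65121047  101.39135796] [ 1.55  0.27 -0.92  2.41  0.01  0.22  0.57]
dpos cm [0.04 1.51 1.55] rot [0. 0. 0.]
dpos cm [0.04 2.61 3.31] rot [0. 0. 0.]
dpos cm [0.04 3.9  4.62] rot [0. 0. 0.]
dpos cm [0.04 4.64 4.93] rot [0. 0. 0.]
```

Request:
carry_out(
  rotation=[
    [0,0,0],
    [0,0,0],
    [0,0,0],
    [0,0,0],
    [0,0,0],
    [0,0,0],
    [0,0,0],
  ],
  delta_pos=[
    [0,0.8,0.8],
    [0,1.5,1.5],
    [0,2.1,2.4],
    [0,2.6,3.3],
    [0,3.3,4],
    [0,3.9,4.6],
    [0,3.9,4.6],
  ],
  claw=[0,0,0,0,0,0,0],
)

```text
time: 18.52
tcp_pos: [391.9, -257.5, 74.2]
eef_rot: [2.741, 0.001, 1.467]
wrist_force: [-0.2, -0.1, 0.1]
finger_gap: 0.002
gripper_force: 0.0
```

Request:
carry_out(
  rotation=[
    [0,0,0],
    [0,0,0],
    [0,0,0],
    [0,0,0],
  ],
  delta_pos=[
    [0,0.3,0.1],
    [0,0.5,0.2],
    [0,0.75,0.3],
    [0,0.75,0.3],
  ],
  claw=[0,0,0,0],
)

```text
time: 19.02
tcp_pos: [397.3, -258.8, 73.5]
eef_rot: [2.742, -0.0, 1.463]
wrist_force: [-4.1, 0.1, 2.8]
finger_gap: 0.006
gripper_force: 2.4
```

```bash
python3 - <<'E'
from h import *
s=manip.get_state(); print(Rc.inv().apply(s["tcp_pos"]-C),s["wrist_force"])
im,P=cloud("side"); L=((P-C).reshape(-1,3)@Rc.as_matrix()).reshape(P.shape)
hsv=cv2.cvtColor(im,cv2.COLOR_BGR2HSV)
w=(hsv[...,1]<80)&(L[...,2]>40)&(L[...,2]<125)&(L[...,0]>-150)&(L[...,0]<-60)&(abs(L[...,1])<38)
q=L[w]; print(len(q))
for a in range(45,125,10):
    t=q[abs(q[:,2]-a)<5]; print(a,len(t),np.percentile(t[:,0],[5,50,95]).round() if len(t) else "")
cv2.imwrite("pics/s5.png",cv2.resize(im[170:320,190:340],(600,600),interpolation=cv2.INTER_CUBIC))
E
```

```text
[-103.36654067   23.09075295   73.5415423 ] [-4.10169132  0.1276732   2.83821264]
547
45 2 [-67. -67. -66.]
55 11 [-101.  -92.  -66.]
65 149 [-93. -83. -76.]
75 58 [-79. -78. -67.]
85 47 [-82. -77. -73.]
95 80 [-88. -77. -71.]
105 57 [-79. -78. -74.]
115 55 [-80. -78. -69.]
```

View pics/s5.png

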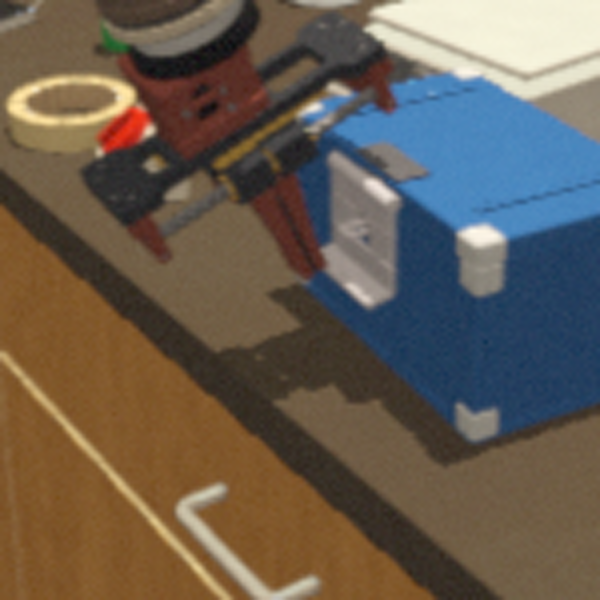

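The hasp now hangs flat on the front at (365,230), with the staple in its slot at (362,228). The strap is vertical at x of about -78 at all heights. I give it one firm push more, then retreat.

Request:
carry_out(
  rotation=[
    [0,0,0],
    [0,0,0],
    [0,0,0],
    [0,0,0],
  ],
  delta_pos=[
    [0,0.2,0.1],
    [0,0.4,0.2],
    [0,0.6,0.25],
    [0,0.6,0.25],
  ],
  claw=[0,0,0,0],
)

```text
time: 19.58
tcp_pos: [398.8, -259.1, 72.4]
eef_rot: [2.751, -0.001, 1.461]
wrist_force: [-30.3, 3.2, 32.9]
finger_gap: 0.005
gripper_force: 22.4
```

Request:
carry_out(
  rotation=[
    [0,0,0],
    [0,0,0],
    [0,0,0],
    [0,0,0],
    [0,0,0],
    [0,0,0],
  ],
  delta_pos=[
    [0,-1,-0.4],
    [0,-2.5,-1],
    [0,-4,-1.8],
    [0,-4.5,-2.5],
    [0,-4.5,-2.5],
    [0,-4.5,-2.5],
  ],
  claw=[0,0,0,0,0,0],
)

```text
time: 20.32
tcp_pos: [353.8, -254.4, 79.3]
eef_rot: [2.741, 0.0, 1.463]
wrist_force: [0.4, -0.3, -0.5]
finger_gap: 0.004
gripper_force: 0.0
```

```bash
python3 - <<'E'
from h import *
s=manip.get_state(); print(Rc.inv().apply(s["tcp_pos"]-C),s["wrist_force"])
im,P=cloud("side"); L=((P-C).reshape(-1,3)@Rc.as_matrix()).reshape(P.shape)
hsv=cv2.cvtColor(im,cv2.COLOR_BGR2HSV)
w=(hsv[...,1]<80)&(L[...,2]>40)&(L[...,2]<125)&(L[...,0]>-150)&(L[...,0]<-60)&(abs(L[...,1])<38)
q=L[w]
for a in range(65,125,10):
    t=q[abs(q[:,2]-a)<5]; print(a,len(t),np.percentile(t[:,0],[5,50,95]).round())
b=(abs(hsv[...,0].astype(int)-112)<8)&(hsv[...,1]>150)&(L[...,2]>122)&(L[...,2]<150)&(abs(L[...,0])<66)&(abs(L[...,1])<106)
t=L[b]; print("lid",np.linalg.lstsq(np.c_[t[:,:2],np.ones(len(t))],t[:,2],rcond=None)[0])
E
```

```text
[-147.06705371   22.85512948   79.32861931] [ 0.44616737 -0.2639312  -0.47955842]
65 162 [-93. -84. -77.]
75 56 [-79. -78. -67.]
85 51 [-86. -77. -70.]
95 76 [-87. -78. -71.]
105 60 [-79. -77. -74.]
115 54 [-80. -78. -68.]
lid [-1.15113188e-03 -2.34687072e-03  1.27252162e+02]
```

Lid flat, hasp vertical, robot clear of everything. I am handing it in.

```bash
python3 -c "
from h import *
print(job.job_done())"
```

```text
the job is handed in; nothing more can be done
None
```

I handed the job in at about 20 s: the jar was standing upright in the case when I shut the lid over it, the hasp is flat on the front over the staple, and I never touched the timer or tape roll; the hand-in returned no verdict.

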